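Put the entrapment probes back in their gauge tray

TASK

Inspection is over: put the four good finger-entrapment probes back into the gauge tray, each lying flat in the foam insert of its own colour and size, handle in the wide pocket and nose in the rod channel. The two red-banded probes with red rods are out of calibration: leave them where they lie.

Things in the scene. Friction and masses are not known exactly. Their poses are not given: they have to be found in the camera images.
- probe7_c (a point): Good 7 mm probe, loose, lying flat, 0.1 kg: white square-section handle 50 long x 28 wide x 28 mm high, with an off-white round-nosed rod, 7 mm thick, 40 mm long, out of one end; no red. Point: centre of the handle, 14 mm above what it lies on; x along the rod (nose at x = +65 mm, rear of handle at -25 mm), z up. Grasp across the handle (28 mm, along y).
- probe12_c (a point): Good 12 mm probe, loose, lying flat, 0.1 kg: yellow square-section handle 50 long x 28 wide x 28 mm high, with an off-white round-nosed rod, 12 mm thick, 40 mm long, out of one end; no red. Point: centre of the handle, 14 mm above what it lies on; x along the rod (nose at x = +65 mm, rear of handle at -25 mm), z up. Grasp across the handle (28 mm, along y).
- probe18_c (a point): Good 18 mm probe, loose, lying flat, 0.1 kg: green square-section handle 50 long x 28 wide x 28 mm high, with an off-white round-nosed rod, 18 mm thick, 40 mm long, out of one end; no red. Point: centre of the handle, 14 mm above what it lies on; x along the rod (nose at x = +65 mm, rear of handle at -25 mm), z up. Grasp across the handle (28 mm, along y).
- probe25_c (a point): Good 25 mm probe, loose, lying flat, 0.1 kg: blue square-section handle 50 long x 28 wide x 28 mm high, with an off-white round-nosed rod, 25 mm thick, 40 mm long, out of one end; no red. Point: centre of the handle, 14 mm above what it lies on; x along the rod (nose at x = +65 mm, rear of handle at -25 mm), z up. Grasp across the handle (28 mm, along y).
- reject12_c (a point): Out-of-calibration look-alike: the same size, shape and yellow handle as the good 12 mm probe, but with a red rod and a red band round the rear of the handle. Stays where it lies. Same point and axes as the good probes.
- reject25_c (a point): Out-of-calibration look-alike: the same size, shape and blue handle as the good 25 mm probe, but with a red rod and a red band round the rear of the handle. Stays where it lies. Same point and axes as the good probes.
- insert7: Fixed dark foam insert with white pocket floor, 126 (x) x 80 x 26 mm high. Origin: underside, below the place of the handle's centre; z up, x to the nose end. Handle pocket x -33 to +33 mm, 44 mm wide, floor at z 10 mm; then rod channel 23 mm wide to x +73. Seated handle centre: z 24 mm. A finger slot x -20 to +20, floor z 4 mm, runs across all inserts.
- insert12: Fixed dark foam insert with yellow pocket floor, 126 (x) x 80 x 26 mm high. Rod channel 28 mm wide; else as insert7. The four stand side by side in any order, 82 mm apart along y, in a fixed aluminium tray with a 10 mm rim.
- insert18: Fixed dark foam insert with green pocket floor, 126 (x) x 80 x 26 mm high. Rod channel 34 mm wide; else as insert7. Fingers spread more than about 40 mm to either side of a handle's centre line may touch a probe already seated in the next insert.
- insert25: Fixed dark foam insert with blue pocket floor, 126 (x) x 80 x 26 mm high. Rod channel 41 mm wide; else as insert7.
Mind the look-alikes: they are no part of the job. Leave any purple look-alike of the part that bears probe12_c alone. Of the things that look like the part that bears probe7_c, the smaller one is meant.

How it is judged:
By the outcome, as a careful person would: the job done as asked, in the order asked, and still so for the second after the job is handed in, with the robot touching nothing.
It also fails if it takes over 99 s, if anything falls off the work surface, if the arm or the gripper's body presses on something with over 40 N, if the wrist force passes 120 N, or if a joint passes its speed limit or range.

ROBOT

A 6-joint arm with a two-finger parallel gripper is mounted at the origin on the work surface. World frame = base frame: x ahead of the robot, y to its left, z up, the work surface at z = 0. Lengths are in m, angles in rad, forces in N, time in s.
With the tool pointing down it reaches from about 0.4 to 0.825 m from the base axis. Payload 7 kg.
Tool frame: the origin (TCP) lies on the mounting face of the last link; the fingertips stand arm.tcp_to_tips ahead of it and the grasp point (between the pads) lies 159 mm ahead of it (arm.tcp_to_tips is the distance from the TCP to the fingertips, in m); z points along the fingers, y is the direction in which the jaws open and shut (so a half turn about z gives the same grasp; the last joint's range is limited). The gripper opens to 88 mm and grips with 3 to 60 N. Pads are 19 mm wide; open, the fingers measure 130 mm over their backs; the gripper's body (78 mm by 193 mm) begins 47 mm behind the grasp point.
Start: joints at [0.288, 0.359, 0.012, 0, -1.224, -0.288], TCP at [0.675, -0, 0.405] pointing down, gripper open.
Joint ranges: [-3.07, 3.07], [-1.43, 2.12], [-1.02, 1.25], [-3.03, 1.67], [-3.05, -0], [-3.03, 3.03]. Speed limits (rad/s): [2.39, 2.39, 3.01, 3.14, 3.14, 3.14].

INTERFACE

Orientations are given as [roll, pitch, yaw] about the fixed x, y, z axes, in that order (R = Rz(yaw) Ry(pitch) Rx(roll)).
In Python, from station import arm, cams, job_done, finder gives the robot as it stands.
- The arm moves only by the tool play_rows, never from a script. Its argument "targets" is a list that holds one entry, the list of rows, each a list of 4 numbers: the shift along the tool's x, y, z in m, then the turn about the tool's z in degrees. A call has 1 to 5 rows; each row is the pose to reach, as a shift and turn from the pose commanded when the call began, along the tool's axes at that moment; what a row does not reach only later rows make up. A row lasts 1/8 s, in which the tool goes at most 62.5 mm and 10.7 degrees, less where a joint would pass 70% of its speed; a pose out of reach is approached as far as the arm can. A call with a gripper value outside its range is refused whole. "grip" is the closure in counts, from 0 (fully open) to 255 (shut), set as the call begins (left out, the last holds). The fingers move at their own pace and stop on an object; "newtons" is the grip in N (left out, the last holds). Time passes only in rows, so rows that repeat a pose let the fingers close. It gives the time, the measured TCP pose, the force and the opening at its end, in the units of the state.
- arm.get_state(): the state, without advancing time (a new reading comes with each control period).
- cams.grab_frame(name): name is "scene" or "side" or "wrist"; returns (picture, depth): 480x640x3 uint8, red, green, blue; 480x640 float32, m along the optical axis (not along the pixel's ray), 0 where there is no reading.
- cams.camera_params(name): a dict with "intrinsics" (3x3 intrinsics, pixels), "position" and "attitude" of the camera in the world. Camera axes: x right, y down, z forward; pixel columns grow to the right and rows downward; lengths in m; the calibration is good to about 2 mm. The wrist camera is an equidistant fisheye: a pixel r from the principal point sees the ray r / f radians off the axis. A picture is of the moment at which its call begins: read the wrist's pose just before it. camera_params takes no time and is no camera call; for the wrist camera it gives the pose at the moment of the call.
- job_done(): hands the job in, once; it reports no verdict.
Trained networks look in the newest picture that a camera, given by its name, has taken for a name from the list of things; names that differ only in an ending like _2 or _b are one class to them, and where a whole thing is asked for, a point or a joint stands for the part that bears it (a point fixed in the world has none). Each returns a list of dicts, best first, with "score" (0 to 1); they miss things now and then, are a little off and sometimes report something else, mostly with a low value. They report only what shows in the picture. A call takes as long as a camera call. They do not tell look-alikes from the thing itself.
- finder.find_in(camera, query): "xyz" ([x, y, z] in m, in world coordinates, good to about 4 mm: the middle of the surface that is visible of it).
- finder.masks_of(camera, query): "mask" (480x640 bool, what is visible of it).
The state is a dict: "t": time; "q": joint angles; "qd": joint speeds; "joint_efforts": joint torques, N m; "eef_pos": TCP position; "ee_rot": TCP orientation; "force": force on the tool from outside, world axes, zero at the start; "moment": the same for the moment, N m; "width": finger opening in m.
Only numpy, scipy, OpenCV 4.12 (cv2) and the standard library are available. Lean on these libraries where they do the work, as an engineer would, in place of code of your own. Each camera call takes 0.05 s, during which the arm holds its last target. There are 200 camera calls.

## Working session

There is one attempt and no reset: what is moved stays moved. The work goes in short steps, Python scripts to look and compute and a tool call to move; the robot and the scene stay as the last step left them, time stands still between calls to the robot, and variables do not carry over. Pictures are saved under pics/ and viewed, about 12 in all and at most 16, crops included, and the job is handed in when it is done.

Besides the shell and the picture viewer there is one more tool, called after "Emit:" as name(argument=value, ...), one argument or row to a line, values as JSON. play_rows: Moves the arm, as the interface text tells. Its arguments: {"type":"object","properties":{"targets":{"type":"array","items":{"type":"array","items":{"type":"array","items":{"type":"number"}}}},"grip":{"type":"number"},"newtons":{"type":"number"}},"required":["targets"]}

```bash
ls; mkdir -p pics
python3 - <<'E'
from station import arm,cams
import cv2
print(arm.get_state(), arm.tcp_to_tips)
for n in("scene","side","wrist"):
    p,d=cams.grab_frame(n); cv2.imwrite(f"pics/{n}0.png",p[:,:,::-1]); print(n,cams.camera_params(n))
E
```

```text
pics
{'t': 0.0, 'q': array([ 2.88092447e-01,  3.59396776e-01,  1.10188046e-02, -3.52498054e-04,
       -1.22405410e+00, -2.88092412e-01]), 'qd': array([ 0.0004487 , -0.00047411, -0.00033884,  0.00193244,  0.00032168,
       -0.0013676 ]), 'joint_efforts': array([-8.00930356e-04, -5.82726967e+01,  2.93058443e+01,  6.99745238e+00,
        6.93249181e-03, -2.06530804e-04]), 'eef_pos': array([ 6.74800988e-01, -6.96651767e-06,  4.03698165e-01]), 'ee_rot': array([ 3.13993016e+00, -1.47092648e-04, -1.57091623e+00]), 'force': array([ 0.45488596,  0.46205361, -0.16959456]), 'moment': array([ 0.03128781, -0.05567032, -0.01313698]), 'width': 0.08741367149538463} 0.1781
scene {'intrinsics': array([[516.1342294 ,   0.        , 319.61209142],
       [  0.        , 516.1342294 , 237.19406172],
       [  0.        ,   0.        ,   1.        ]]), 'position': array([ 1.16608473, -0.37120811,  0.91834982]), 'attitude': array([-2.3963805 ,  0.00246028,  1.06798133])}
side {'intrinsics': array([[475.54299166,   0.        , 324.63849306],
       [  0.        , 475.54299166, 234.81158734],
       [  0.        ,   0.        ,   1.        ]]), 'position': array([0.35152171, 0.80397569, 0.49986263]), 'attitude': array([-2.09280916, -0.01148986, -2.98319324])}
wrist {'intrinsics': array([[371.64829954,   0.        , 322.05232147],
       [  0.        , 371.64829954, 238.80214738],
       [  0.        ,   0.        ,   1.        ]]), 'position': array([ 0.67525854, -0.0664325 ,  0.38453473]), 'attitude': array([ 2.88963593e+00, -2.13660335e-05,  3.14087966e+00])}
```

View pics/scene0.png

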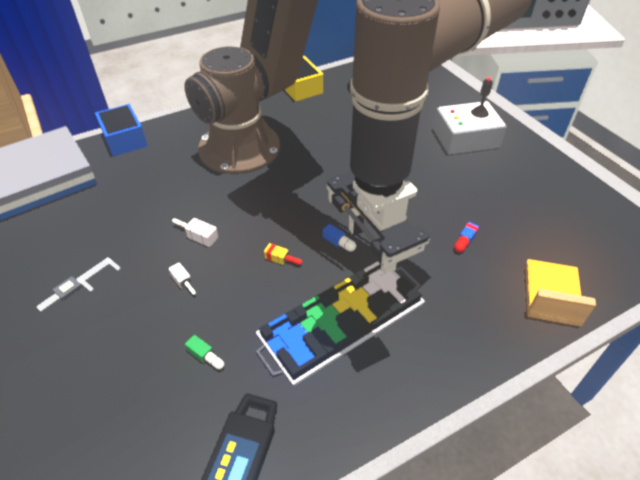

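View pics/wrist0.png

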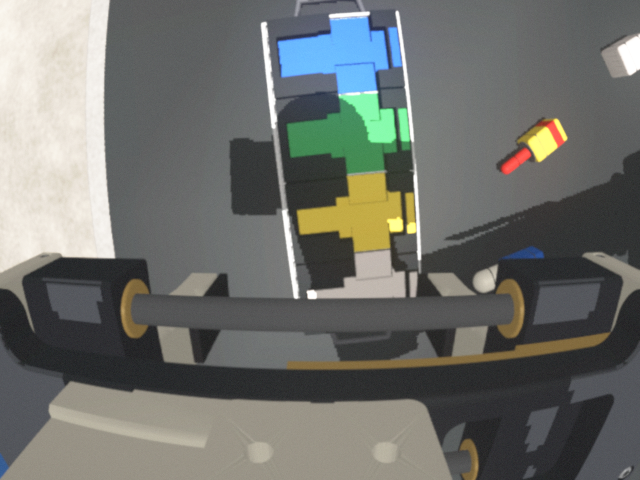

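Scene: large white (197,231), small white (182,277), red-rod yellow (283,255), good blue (340,238), green (205,350), red-rod blue (466,237). The good yellow isn't visible, so I'm checking the side view.

View pics/side0.png

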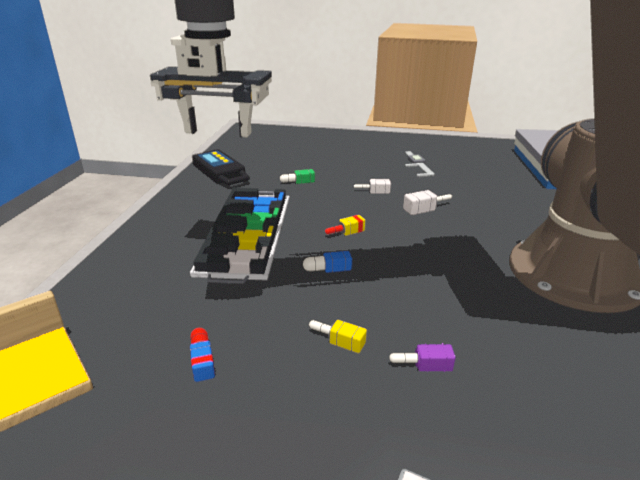

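```bash
cat > h.py <<'E'
from station import arm,cams,finder
import numpy as np,cv2
from scipy.spatial.transform import Rotation as R
def deproj(n,d,P=None):
    P=P or cams.camera_params(n);K=P["intrinsics"]
    v,u=np.mgrid[0:480,0:640]; x=(u-K[0,2])/K[0,0]; y=(v-K[1,2])/K[1,1]
    if n=="wrist":
        r=np.hypot(x,y)+1e-9; s=np.tan(np.minimum(r,1.5))/r; x,y=x*s,y*s
    c=np.stack([x*d,y*d,d],-1)
    return c@R.from_euler('xyz',P["attitude"]).as_matrix().T+P["position"]
E
python3 - <<'E'
from h import *
for n in("scene","side","wrist"):
    cams.grab_frame(n)
    for q in("probe7_c","probe12_c","probe18_c","probe25_c","insert7","insert12","insert18","insert25"):
        for r in finder.find_in(n,q): print(n,q,np.round(r["xyz"],3),round(r["score"],2))
E
```

```text
scene probe7_c [ 0.294 -0.218  0.034] 0.86
scene probe7_c [ 0.4   -0.302  0.028] 0.67
scene probe18_c [ 0.6   -0.325  0.024] 0.73
scene probe25_c [0.462 0.06  0.023] 0.63
scene insert7 [0.648 0.001 0.023] 0.96
scene insert7 [0.644 0.08  0.016] 0.93
scene insert7 [ 0.659 -0.075  0.022] 0.77
scene insert7 [ 0.667 -0.161  0.015] 0.63
scene insert12 [0.648 0.001 0.023] 0.96
scene insert12 [0.644 0.08  0.016] 0.93
scene insert12 [ 0.659 -0.075  0.022] 0.77
scene insert12 [ 0.667 -0.161  0.015] 0.63
scene insert18 [0.648 0.001 0.023] 0.96
scene insert18 [0.644 0.08  0.016] 0.93
scene insert18 [ 0.659 -0.075  0.022] 0.77
scene insert18 [ 0.667 -0.161  0.015] 0.63
scene insert25 [0.648 0.001 0.023] 0.96
scene insert25 [0.644 0.08  0.016] 0.93
scene insert25 [ 0.659 -0.075  0.022] 0.77
scene insert25 [ 0.667 -0.161  0.015] 0.63
side probe7_c [ 0.287 -0.201  0.021] 0.93
side probe7_c [ 0.388 -0.289  0.022] 0.86
side probe12_c [0.276 0.292 0.021] 0.59
side probe12_c [0.407 0.268 0.019] 0.56
side probe18_c [ 0.587 -0.314  0.018] 0.87
side probe25_c [0.454 0.078 0.018] 0.85
side insert7 [ 0.653 -
[... 673 characters left out ...]
.57
wrist probe25_c [0.483 0.072 0.024] 0.91
wrist insert7 [0.633 0.068 0.015] 0.88
wrist insert7 [0.643 0.    0.016] 0.7
wrist insert7 [ 0.666 -0.158  0.015] 0.63
wrist insert7 [ 0.653 -0.078  0.012] 0.56
wrist insert12 [0.633 0.068 0.015] 0.88
wrist insert12 [0.643 0.    0.016] 0.7
wrist insert12 [ 0.666 -0.158  0.015] 0.63
wrist insert12 [ 0.653 -0.078  0.012] 0.56
wrist insert18 [0.633 0.068 0.015] 0.88
wrist insert18 [0.643 0.    0.016] 0.7
wrist insert18 [ 0.666 -0.158  0.015] 0.63
wrist insert18 [ 0.653 -0.078  0.012] 0.56
wrist insert25 [0.633 0.068 0.015] 0.88
wrist insert25 [0.643 0.    0.016] 0.7
wrist insert25 [ 0.666 -0.158  0.015] 0.63
wrist insert25 [ 0.653 -0.078  0.012] 0.56
```

Side view: good yellow (348,335), purple look-alike (435,358, leave it), red-rod blue (200,355) and red-rod yellow (347,226). Of the two white ones, (380,187) is smaller than (420,202), so it is probe7. Next I'll build a top-down map from the depth data.

Run:
```python
from h import *
im=np.zeros((520,800,3),np.uint8); Z=np.full((520,800),-1.)
for n in("side","scene","wrist"):
    p,d=cams.grab_frame(n); W=deproj(n,d); np.savez(f"c_{n}.npz",p=p,W=W,d=d)
    m=(d>0)&(W[...,2]<.06)&(W[...,2]>-.01)
    if n=="wrist": m[250:]=0
    q=W[m];c=p[m]
    r=np.round((q[:,0]-.25)*1000).astype(int); k=np.round((.4-q[:,1])*1000).astype(int)
    ok=(r>=0)&(r<520)&(k>=0)&(k<800)
    o=np.argsort(q[ok,2]); r,k,c,z=r[ok][o],k[ok][o],c[ok][o],q[ok,2][o]
    f=z>=Z[r,k]-.003
    im[r[f],k[f]]=c[f]; Z[r[f],k[f]]=np.maximum(Z[r[f],k[f]],z[f])
im2=cv2.dilate(im,np.ones((2,2)))
cv2.imwrite("pics/ortho.png",im2[:,:,::-1])
```

```text
(no output)
```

View pics/ortho.png

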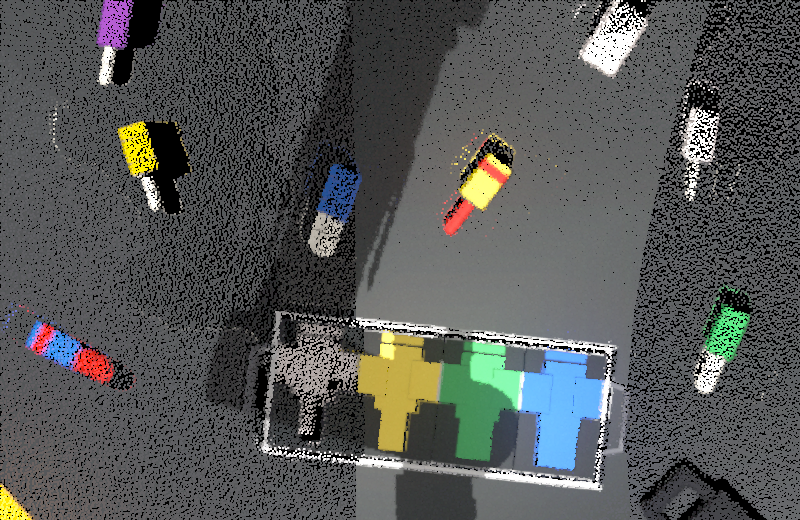

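Run:
```python
from h import *
def rect(pts): 
    r=cv2.minAreaRect((pts[:,:2]*1000).astype(np.float32)); return np.round(r[0],1),np.round(r[1],1),round(r[2],1)
D={n:np.load(f"c_{n}.npz") for n in("scene","side","wrist")}
areas={"y":((.36,.46),(.22,.29),(20,255,150)),"b":((.4,.52),(.03,.11),0),"g":((.52,.66),(-.37,-.28),0),"w":((.31,.46),(-.33,-.27),0),"rej12":((.37,.5),(-.12,-.03),0),"rej25":((.55,.66),(.26,.4),0)}
for n in("scene","side"):
    W=D[n]["W"];p=D[n]["p"]; d=D[n]["d"]
    hsv=cv2.cvtColor(p,cv2.COLOR_RGB2HSV)
    for k,(xr,yr,_) in areas.items():
        m=(d>0)&(W[...,0]>xr[0])&(W[...,0]<xr[1])&(W[...,1]>yr[0])&(W[...,1]<yr[1])
        top=m&(W[...,2]>.0245)&(W[...,2]<.035)
        allp=m&(W[...,2]>.0035)&(W[...,2]<.04)
        if k in"ybg": 
            col=hsv[...,1]>110; hd=top&col; rod=allp&~col&(hsv[...,2]>120)
        else: hd=top; rod=allp
        if hd.sum()>10: print(n,k,"top",hd.sum(),rect(W[hd]),"z",np.median(W[hd][:,2]).round(4), "rod/all",rect(W[rod]),W[rod][:,:2].mean(0).round(3))
    T=(d>0)&(W[...,0]>.5)&(W[...,0]<.78)&(W[...,1]>-.25)&(W[...,1]<.16)&(W[...,2]>.005)&(W[...,2]<.04)
    rim=T&(hsv[...,1]<60)&(hsv[...,2]>170)
    print(n,"rim",rect(W[rim]),np.median(W[rim][:,2]))
    ft=T&(hsv[...,2]<60); print(n,"foam",rect(W[ft]),np.percentile(W[ft][:,2],[5,50,90]))
    for c,lo,hi in(("blue",100,115),("green",50,75),("yellow",20,32)):
        cm=T&(hsv[...,1]>110)&(hsv[...,0]>=lo)&(hsv[...,0]<=hi); 
        print(n,c,cm.sum(),W[cm].mean(0).round(4),np.percentile(W[cm][:,2],[10,50,90]).round(4))
```

```text
scene b top 167 (array([443.8,  60.3]), array([50.1, 29.8]), 19.6) z 0.027 rod/all (array([484.9,  73.1]), array([43.1, 24. ]), 16.9) [0.486 0.072]
scene g top 288 (array([ 582.8, -327.3]), array([51.3, 27.8]), 24.9) z 0.027 rod/all (array([ 592.8, -320. ]), array([105.6,  21.9]), 19.5) [ 0.622 -0.311]
scene w top 207 (array([ 386.1, -300.4]), array([53.6, 27.4]), 8.1) z 0.027 rod/all (array([ 385.7, -298.6]), array([ 58.1, 130.3]), 87.4) [ 0.395 -0.3  ]
scene rej12 top 191 (array([432.1, -85. ]), array([51.1, 28.9]), 37.3) z 0.0272 rod/all (array([435. , -73.8]), array([122.2,  84.2]), 1.5) [ 0.443 -0.082]
scene rej25 top 213 (array([603.7, 329.8]), array([27.9, 86.7]), 25.8) z 0.0269 rod/all (array([610.2, 328.1]), array([ 95.8, 137.3]), 3.0) [0.608 0.328]
scene rim (array([620.1, -42.1]), array([208. , 337.2]), 7.2) 0.009389412448094658
scene foam (array([645.2,  19. ]), array([126.5, 215.6]), 6.1) [0.01759596 0.02829577 0.03081312]
scene blue 1328 [ 0.6518 -0.1591  0.0138] [0.0072 0.0127 0.0279]
scene green 971 [ 0.6398 -0.0785  0.0128] [0.007  0.0121 0.0169]
scene yellow 917 [0.
[... 619 characters left out ...]
]), 14.9) [ 0.388 -0.292]
side rej12 top 162 (array([430.5, -84.1]), array([49.5, 29.6]), 39.0) z 0.027 rod/all (array([445.4, -72.6]), array([88.1, 32.2]), 36.5) [ 0.436 -0.072]
side rej25 top 639 (array([599.7, 332.9]), array([28.2, 84.4]), 25.9) z 0.0271 rod/all (array([599.7, 332.9]), array([28.5, 84.5]), 25.9) [0.594 0.345]
side rim (array([622.1, -31.5]), array([356.7, 126.3]), 83.5) 0.008912096417814708
side foam (array([652.6, -59.6]), array([155.1, 419.6]), 11.6) [0.01280783 0.02709756 0.03011264]
side blue 411 [ 0.6486 -0.1557  0.0153] [0.0075 0.0132 0.0299]
side green 403 [ 0.6343 -0.0753  0.0144] [0.0075 0.0127 0.0296]
side yellow 511 [0.6238 0.0057 0.0141] [0.0075 0.0122 0.0295]
```

Run:
```python
from h import *
from scipy.optimize import differential_evolution as DE
D={n:np.load(f"c_{n}.npz") for n in("scene","wrist","side")}
off={"yellow":(41,28),"green":(-41,34),"blue":(-123,41)}
cl=dict(blue=(100,115),green=(50,75),yellow=(20,32))
for n in D:
    W=D[n]["W"];p=D[n]["p"];d=D[n]["d"];hsv=cv2.cvtColor(p,cv2.COLOR_RGB2HSV)
    T=(d>0)&(W[...,0]>.54)&(W[...,0]<.78)&(W[...,1]>-.25)&(W[...,1]<.16)&(W[...,2]>0)&(W[...,2]<.019)
    if n=="wrist": T[250:]=0
    P={c:W[T&(hsv[...,1]>110)&(hsv[...,0]>=a)&(hsv[...,0]<=b)][:,:2]*1000 for c,(a,b) in cl.items()}
    def cost(v):
        x,y,t=v;c,s=np.cos(t),np.sin(t);e=0
        for k,(o,ch) in off.items():
            q=P[k]-[x,y]; a=q[:,0]*c+q[:,1]*s; b=-q[:,0]*s+q[:,1]*c-o
            B=lambda x0,x1,w: np.maximum.reduce([x0-a,a-x1,abs(b)-w/2,0*a])
            e+=np.minimum(np.minimum.reduce([B(-20,20,82),B(-33,33,44),B(30,73,ch)]),6).sum()
        return e/len(np.vstack(list(P.values())))
    r=DE(cost,[(560,700),(-90,10),(-.1,.3)],seed=1,tol=1e-6)
    x,y,t=r.x
    print(n,r.x.round(3),round(r.fun,3),{k:np.round([x-o*np.sin(t),y+o*np.cos(t)],1) for k,o in dict(white=123,yellow=41,green=-41,blue=-123).items()})
s=D["side"]["p"];c=D["scene"]["p"]
def cr(p,x,y,w=110,h=80): return cv2.resize(p[y:y+h,x:x+w],(390,284),interpolation=cv2.INTER_CUBIC)
o=np.vstack([np.hstack([cr(s,300,300),cr(s,300,220)]),np.hstack([cr(c,150,210),cr(c,170,310)])])
cv2.imwrite("pics/crops.png",o[:,:,::-1])
```

```text
scene [ 6.29244e+02 -3.73030e+01  1.03000e-01] 0.008 {'white': array([616.6,  85. ]), 'yellow': array([625. ,   3.5]), 'green': array([633.5, -78.1]), 'blue': array([ 641.9, -159.6])}
wrist [ 6.31342e+02 -3.87500e+01  1.06000e-01] 0.004 {'white': array([618.3,  83.6]), 'yellow': array([627.,   2.]), 'green': array([635.7, -79.5]), 'blue': array([ 644.3, -161.1])}
side [ 6.33266e+02 -3.96910e+01  8.70000e-02] 0.021 {'white': array([622.5,  82.8]), 'yellow': array([629.7,   1.2]), 'green': array([636.8, -80.5]), 'blue': array([ 644. , -162.2])}
```

View pics/crops.png

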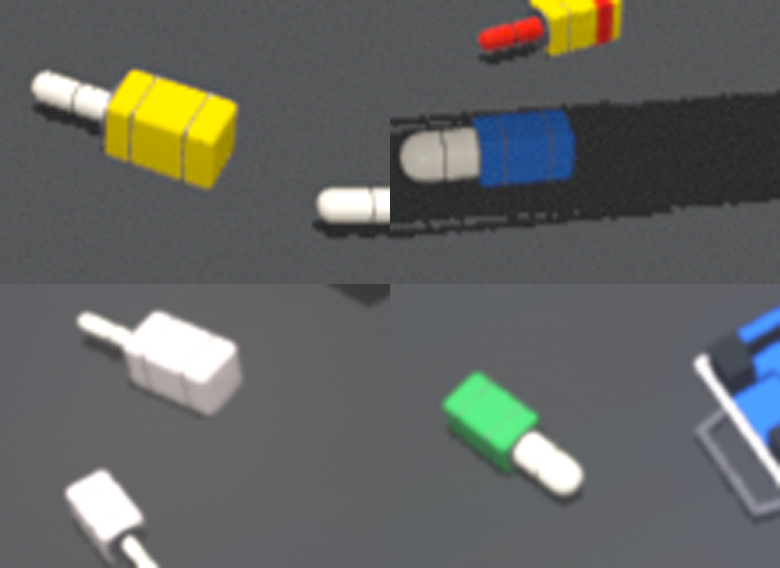

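Identities confirmed: good yellow and good blue have plain off-white rods with no red, probe7 is the lower, smaller white one, and the green is good. I'll do blue first.

```bash
cat > go.py <<'E'
import sys
from h import *
# usage: go.py x y zgrasp rodyaw_deg -> shift in tool axes (tool x points opposite to the rod)
def main(x,y,z,yaw):
    s=arm.get_state(); M=R.from_euler('xyz',s["ee_rot"]).as_matrix()
    t=np.array([x,y,z+.159]); d=M.T@(t-s["eef_pos"])
    cur=np.degrees(np.arctan2(M[1,0],M[0,0])); dw=(yaw+180-cur+180)%360-180
    print("t",s["t"],"shift",d.round(4),"turn",round(-dw,1),"z",s["eef_pos"].round(4),"w",round(s["width"],4),"F",s["force"].round(1),"q",s["q"].round(2))
main(*map(float,sys.argv[1:]))
E
python3 go.py .4425 .061 .12 20
```

```text
t 1.65 shift [-0.061   0.2325  0.1257] turn 70.0 z [ 0.675  -0.      0.4047] w 0.0879 F [ 0.4 -0.  -0.3] q [ 0.29  0.36  0.01 -0.   -1.22 -0.29]
```

Emit:
play_rows(
  targets=[
    [[-0.061,0.232,0.126,70],[-0.061,0.232,0.126,70],[-0.061,0.232,0.126,70],[-0.061,0.232,0.126,70],[-0.061,0.232,0.126,70]],
  ],
  grip=60,
  newtons=20,
)

```text
t: 2.28
eef_pos: [0.4398, 0.0606, 0.2774]
ee_rot: [3.141, -0.002, -2.514]
force: [1.2, 0.2, 0.3]
width: 0.0667
```

```bash
python3 go.py .4425 .061 .12 20
```

```text
t 2.275 shift [-0.0025 -0.0012 -0.0016] turn 16.0 z [0.4398 0.0606 0.2774] w 0.0667 F [1.2 0.2 0.3] q [ 0.58  0.11 -0.65 -0.   -0.81 -1.53]
```

Emit:
play_rows(
  targets=[
    [[0,0,0,8],[0,0,0,16.5],[0,0,0,16.5],[0,0,0,16.5]],
  ],
)

```text
t: 2.78
eef_pos: [0.4431, 0.061, 0.2788]
ee_rot: [3.142, 0.0, -2.793]
force: [-0.3, -0.4, -0.3]
width: 0.0668
```

```bash
python3 - <<'E'
from h import *
p,d=cams.grab_frame("wrist"); cv2.imwrite("pics/w1.png",p[:,:,::-1])
for r in finder.find_in("wrist","probe25_c"): print(r["xyz"],r["score"])
E
python3 go.py .4425 .061 .0225 20
```

```text
[0.439, 0.0658, 0.0316] 0.7
t 2.875 shift [0.0005 0.0002 0.0972] turn -0.1 z [0.443  0.0609 0.2787] w 0.067 F [0.5 0.5 0.1] q [ 0.58  0.11 -0.64  0.   -0.81 -1.8 ]
```

View pics/w1.png

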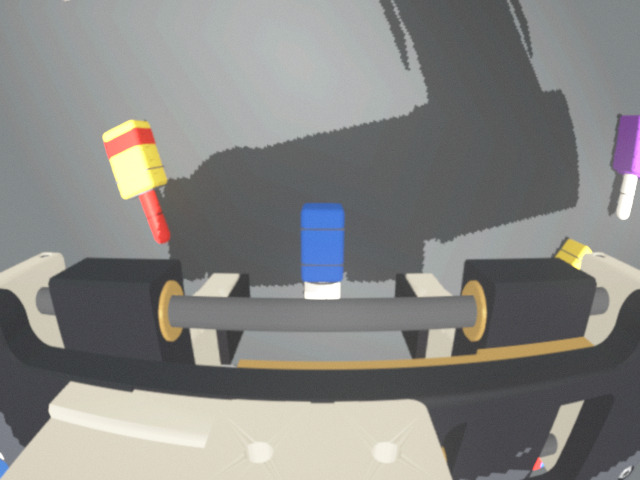

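The blue handle (323,243) is centred between the fingers and aligned. I'm descending to grip.

Emit:
play_rows(
  targets=[
    [[0,0,0.05,0],[0,0,0.085,0],[0,0,0.097,0],[0,0,0.097,0]],
  ],
)

```text
t: 3.38
eef_pos: [0.4431, 0.061, 0.1814]
ee_rot: [-3.141, -0.001, -2.796]
force: [0.3, 0.6, 0.2]
width: 0.0673
```

Emit:
play_rows(
  targets=[
    [[0,0,0,0],[0,0,0,0],[0,0,0,0],[0,0,0,0],[0,0,0,0]],
  ],
  grip=220,
)

```text
t: 4.0
eef_pos: [0.443, 0.061, 0.1819]
ee_rot: [3.142, 0.0, -2.796]
force: [-1.2, 0.2, 4.0]
width: 0.028
```

Emit:
play_rows(
  targets=[
    [[0,0,-0.03,0],[0,0,-0.08,0],[0,0,-0.09,0]],
  ],
)

```text
t: 4.38
eef_pos: [0.4437, 0.0614, 0.2744]
ee_rot: [3.141, 0.005, -2.796]
force: [1.1, 1.2, -1.8]
width: 0.0277
```

```bash
python3 go.py .643 -.161 .1125 5.7
```

```text
t 4.375 shift [-0.1121 -0.2768  0.0032] turn 14.1 z [0.4437 0.0614 0.2744] w 0.0277 F [ 1.1  1.2 -1.8] q [ 0.58  0.12 -0.65  0.   -0.8  -1.81]
```

Emit:
play_rows(
  targets=[
    [[-0.017,-0.042,0,2],[-0.039,-0.097,0,5],[-0.062,-0.152,0,8],[-0.084,-0.208,0,11],[-0.102,-0.252,0,14]],
  ],
)

```text
t: 5.0
eef_pos: [0.6252, -0.1436, 0.27]
ee_rot: [3.141, -0.002, -3.043]
force: [0.3, 1.0, -0.8]
width: 0.0279
```

Emit:
play_rows(
  targets=[
    [[-0.007,-0.018,0,0],[-0.01,-0.025,0,0],[-0.01,-0.025,0,0],[-0.01,-0.025,0,0]],
  ],
)

```text
t: 5.5
eef_pos: [0.6362, -0.1644, 0.2719]
ee_rot: [3.141, -0.0, -3.039]
force: [-0.5, -0.0, -2.3]
width: 0.0279
```

```bash
python3 go.py .643 -.161 .036 5.7
python3 - <<'E'
from h import *
a=cams.grab_frame("wrist")[0]; b=cams.grab_frame("scene")[0]
cv2.imwrite("pics/p1.png",np.hstack([cv2.resize(a,(400,300)),b[230:430,230:497][:, :] if 0 else cv2.resize(b[220:420,200:467],(400,300))])[:,:,::-1])
E
```

```text
t 5.5 shift [-0.0071  0.0027  0.0769] turn 0.2 z [ 0.6362 -0.1644  0.2719] w 0.0279 F [-0.5 -0.  -2.3] q [ 0.04  0.43 -0.19 -0.   -0.94 -1.51]
```

View pics/p1.png

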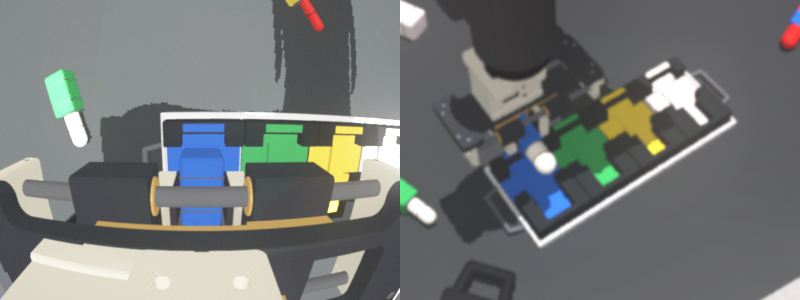

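The probe is over the blue insert and aligned, 7 mm short in x. I'll correct that and lower it.

Emit:
play_rows(
  targets=[
    [[-0.007,0.003,0.03,0],[-0.007,0.003,0.05,0],[-0.007,0.003,0.068,0],[-0.007,0.003,0.076,0],[-0.007,0.003,0.077,0]],
  ],
)

```text
t: 6.22
eef_pos: [0.6436, -0.1615, 0.1951]
ee_rot: [-3.141, 0.0, -3.04]
force: [-4.8, 2.4, 6.0]
width: 0.0275
```

Emit:
play_rows(
  targets=[
    [[0,0,0,0],[0,0,0,0],[0,0,0,0]],
  ],
  grip=115,
)

```text
t: 6.6
eef_pos: [0.6435, -0.1619, 0.1949]
ee_rot: [-3.142, 0.001, -3.041]
force: [-0.3, 0.0, -0.4]
width: 0.0473
```

Emit:
play_rows(
  targets=[
    [[0,0,-0.02,0],[0,0,-0.06,0],[0,0,-0.08,0],[0,0,-0.08,0]],
  ],
)

```text
t: 7.1
eef_pos: [0.644, -0.1619, 0.2768]
ee_rot: [-3.141, 0.004, -3.04]
force: [-0.6, -1.1, -0.8]
width: 0.0479
```

```bash
python3 go.py .582 -.327 .12 22.5
```

```text
t 7.1 shift [ 0.0783 -0.158  -0.0024] turn -16.7 z [ 0.644  -0.1619  0.2768] w 0.0479 F [-0.6 -1.1 -0.8] q [ 0.05  0.44 -0.17  0.   -0.95 -1.52]
```

Emit:
play_rows(
  targets=[
    [[0.02,-0.04,0,-5],[0.045,-0.09,0,-11],[0.07,-0.14,0,-16.5],[0.078,-0.158,0,-16.5],[0.078,-0.158,0,-16.5]],
  ],
  grip=60,
)

```text
t: 7.72
eef_pos: [0.5809, -0.3281, 0.2736]
ee_rot: [3.141, -0.001, -2.756]
force: [0.5, 0.2, 0.3]
width: 0.0669
```

```bash
python3 go.py .582 -.327 .0225 22.5
python3 - <<'E'
from h import *
a=cams.grab_frame("wrist")[0]; b=cams.grab_frame("scene")[0]
cv2.imwrite("pics/p2.png",np.hstack([cv2.resize(a,(400,300)),cv2.resize(b[220:420,200:467],(400,300))])[:,:,::-1])
E
```

```text
t 7.725 shift [-0.0015  0.0005  0.0921] turn -0.4 z [ 0.5809 -0.3281  0.2736] w 0.0669 F [0.5 0.2 0.3] q [-0.22  0.45 -0.17 -0.   -0.96 -0.96]
```

View pics/p2.png

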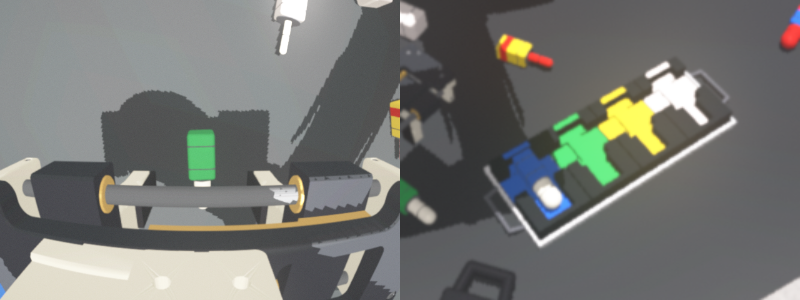

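Blue is seated: the rod lies in its channel (545,195 in the right half). Green is centred and aligned between the fingers, so I'm descending.

Emit:
play_rows(
  targets=[
    [[-0.001,0,0.045,0],[-0.001,0,0.08,0],[-0.001,0,0.092,0],[-0.001,0,0.092,0]],
  ],
)

```text
t: 8.32
eef_pos: [0.5831, -0.3257, 0.1823]
ee_rot: [3.141, -0.001, -2.751]
force: [0.1, 0.4, 0.3]
width: 0.0669
```

Emit:
play_rows(
  targets=[
    [[0,0,0,0],[0,0,0,0],[0,0,0,0],[0,0,0,0],[0,0,0,0]],
  ],
  grip=220,
)

```text
t: 8.95
eef_pos: [0.5827, -0.3266, 0.183]
ee_rot: [-3.141, 0.0, -2.753]
force: [-0.7, 0.2, 2.5]
width: 0.0278
```

Emit:
play_rows(
  targets=[
    [[0,0,-0.03,0],[0,0,-0.08,0],[0,0,-0.09,0],[0,0,-0.09,0]],
  ],
)

```text
t: 9.45
eef_pos: [0.5826, -0.3264, 0.2732]
ee_rot: [-3.141, 0.001, -2.753]
force: [-0.0, 0.1, -1.0]
width: 0.0278
```

```bash
python3 go.py .635 -.079 .1125 5.7
```

```text
t 9.45 shift [-0.1423  0.2091  0.0018] turn 16.6 z [ 0.5826 -0.3264  0.2732] w 0.0278 F [-0.   0.1 -1. ] q [-0.22  0.45 -0.17 -0.   -0.95 -0.96]
```

Emit:
play_rows(
  targets=[
    [[-0.026,0.039,0,3],[-0.058,0.085,0,7],[-0.091,0.133,0,11],[-0.12,0.177,0,16.5],[-0.142,0.209,0,16.5]],
  ],
)

```text
t: 10.07
eef_pos: [0.6344, -0.077, 0.2705]
ee_rot: [3.141, -0.003, -3.041]
force: [-0.0, 0.0, -1.3]
width: 0.0279
```

Emit:
play_rows(
  targets=[
    [[0,0,0,0],[0,0,0,0],[0,0,0,0]],
  ],
)

```text
t: 10.45
eef_pos: [0.6343, -0.0801, 0.2718]
ee_rot: [-3.142, -0.001, -3.042]
force: [0.7, 0.0, -0.4]
width: 0.0279
```

```bash
python3 go.py .635 -.079 .036 5.7
```

```text
t 10.45 shift [-0.0009  0.0011  0.0768] turn 0.0 z [ 0.6343 -0.0801  0.2718] w 0.0279 F [ 0.7  0.  -0.4] q [ 0.18  0.41 -0.24 -0.   -0.93 -1.65]
```

Emit:
play_rows(
  targets=[
    [[-0.001,0.001,0.03,0],[-0.001,0.001,0.05,0],[-0.001,0.001,0.068,0],[-0.001,0.001,0.076,0],[-0.001,0.001,0.077,0]],
  ],
)

```text
t: 11.08
eef_pos: [0.6358, -0.0786, 0.1959]
ee_rot: [-3.141, -0.0, -3.041]
force: [-2.2, -0.3, 5.9]
width: 0.028
```

Emit:
play_rows(
  targets=[
    [[0,0,0,0],[0,0,0,0],[0,0,0,0]],
  ],
  grip=115,
)

```text
t: 11.45
eef_pos: [0.6358, -0.0781, 0.1959]
ee_rot: [3.142, 0.0, -3.041]
force: [-0.2, -0.1, -0.4]
width: 0.0474
```

Emit:
play_rows(
  targets=[
    [[0,0,-0.02,0],[0,0,-0.06,0],[0,0,-0.08,0],[0,0,-0.08,0]],
  ],
)

```text
t: 11.95
eef_pos: [0.6362, -0.078, 0.2777]
ee_rot: [3.142, 0.004, -3.04]
force: [0.0, 0.1, -1.0]
width: 0.0482
```

```bash
python3 go.py .398 .263 .12 -17
```

```text
t 11.95 shift [ 0.2026  0.3634 -0.002 ] turn 22.8 z [ 0.6362 -0.078   0.2777] w 0.0482 F [ 0.   0.1 -1. ] q [ 0.18  0.4  -0.23  0.   -0.93 -1.65]
```

Emit:
play_rows(
  targets=[
    [[0.02,0.036,0,4],[0.045,0.08,0,8],[0.072,0.13,0,12],[0.1,0.18,0,16],[0.127,0.228,0,22.5]],
  ],
  grip=60,
)

```text
t: 12.58
eef_pos: [0.4849, 0.137, 0.2748]
ee_rot: [-3.141, -0.001, 2.847]
force: [0.7, 1.1, -0.8]
width: 0.0672
```

```bash
python3 go.py .398 .263 .12 -17
```

```text
t 12.575 shift [ 0.1197  0.0953 -0.0042] turn 0.1 z [0.4849 0.137  0.2748] w 0.0672 F [ 0.7  1.1 -0.8] q [ 0.67  0.21 -0.53 -0.   -0.83 -2.53]
```

Emit:
play_rows(
  targets=[
    [[0.045,0.036,0,0],[0.085,0.068,0,0],[0.11,0.088,0,0],[0.119,0.095,0,0],[0.119,0.095,0,0]],
  ],
)

```text
t: 13.2
eef_pos: [0.3994, 0.2612, 0.2752]
ee_rot: [-3.141, -0.0, 2.851]
force: [0.1, -1.0, -1.1]
width: 0.0672
```

```bash
python3 - <<'E'
from h import *
P=cams.camera_params("wrist");a,d=cams.grab_frame("wrist"); b=cams.grab_frame("scene")[0]
cv2.imwrite("pics/p3.png",np.hstack([cv2.resize(a,(400,300)),cv2.resize(b[220:420,200:467],(400,300))])[:,:,::-1])
E
python3 go.py .398 .263 .0225 -17
```

```text
t 13.3 shift [0.0025 0.0019 0.0938] turn 0.3 z [0.3999 0.2605 0.2753] w 0.0671 F [ 1.2  0.  -0.4] q [ 0.99  0.17 -0.59 -0.   -0.82 -2.85]
```

View pics/p3.png

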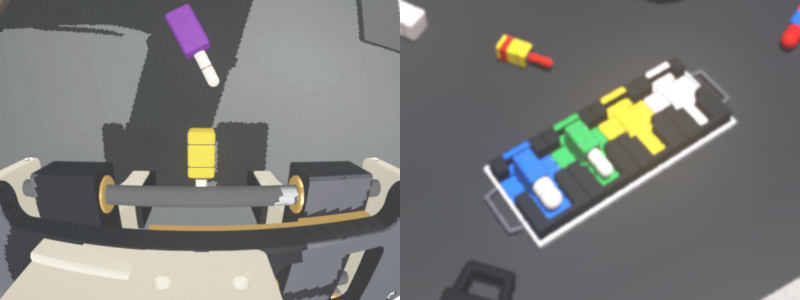

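Blue and green are seated, and the good yellow is centred below the fingers. The purple one (190,40) is clear of them.

Emit:
play_rows(
  targets=[
    [[0.002,0.002,0.045,0],[0.002,0.002,0.08,0],[0.002,0.002,0.093,0],[0.002,0.002,0.093,0]],
  ],
)

```text
t: 13.8
eef_pos: [0.3987, 0.263, 0.1822]
ee_rot: [-3.14, -0.0, 2.849]
force: [1.0, -0.9, 0.5]
width: 0.0669
```

Emit:
play_rows(
  targets=[
    [[0,0,0,0],[0,0,0,0],[0,0,0,0],[0,0,0,0],[0,0,0,0]],
  ],
  grip=220,
)

```text
t: 14.42
eef_pos: [0.3983, 0.2635, 0.1829]
ee_rot: [-3.142, 0.0, 2.85]
force: [-1.7, -1.1, 3.9]
width: 0.028
```

Emit:
play_rows(
  targets=[
    [[0,0,-0.03,0],[0,0,-0.08,0],[0,0,-0.09,0],[0,0,-0.09,0]],
  ],
)

```text
t: 14.92
eef_pos: [0.3982, 0.2636, 0.2729]
ee_rot: [3.14, 0.0, 2.85]
force: [-1.0, 0.6, -0.9]
width: 0.0283
```

```bash
python3 go.py .627 .0025 .1125 5.7
```

```text
t 14.925 shift [-0.2942 -0.1842  0.0012] turn -22.4 z [0.3982 0.2636 0.2729] w 0.0283 F [-1.   0.6 -0.9] q [ 1.    0.17 -0.59 -0.   -0.81 -2.86]
```

Emit:
play_rows(
  targets=[
    [[-0.029,-0.018,0,-4],[-0.074,-0.046,0,-8],[-0.118,-0.074,0,-12],[-0.162,-0.101,0,-17],[-0.206,-0.129,0,-22.4]],
  ],
)

```text
t: 15.55
eef_pos: [0.559, 0.0793, 0.2705]
ee_rot: [-3.141, -0.003, -3.039]
force: [0.2, 1.1, -1.1]
width: 0.0278
```

```bash
python3 go.py .627 .0025 .1125 5.7
```

```text
t 15.55 shift [-0.0598 -0.0833 -0.0012] turn 0.2 z [0.559  0.0793 0.2705] w 0.0278 F [ 0.2  1.1 -1.1] q [ 0.49  0.3  -0.41 -0.   -0.86 -1.96]
```

Emit:
play_rows(
  targets=[
    [[-0.025,-0.036,0,0],[-0.045,-0.064,0,0],[-0.059,-0.083,0,0],[-0.059,-0.083,0,0],[-0.059,-0.083,0,0]],
  ],
)

```text
t: 16.18
eef_pos: [0.625, 0.0044, 0.2717]
ee_rot: [-3.142, -0.002, -3.042]
force: [-0.6, 1.1, -1.5]
width: 0.0277
```

```bash
python3 go.py .627 .0025 .036 5.7
```

```text
t 16.175 shift [-0.002  -0.0021  0.0767] turn -0.0 z [0.625  0.0044 0.2717] w 0.0277 F [-0.6  1.1 -1.5] q [ 0.32  0.39 -0.27 -0.   -0.91 -1.79]
```

Emit:
play_rows(
  targets=[
    [[-0.001,-0.001,0.03,0],[-0.001,-0.001,0.05,0],[-0.001,-0.001,0.068,0],[-0.001,-0.001,0.076,0],[-0.001,-0.001,0.077,0]],
  ],
)

```text
t: 16.8
eef_pos: [0.6266, 0.0037, 0.196]
ee_rot: [-3.142, 0.0, -3.042]
force: [-4.2, 2.4, 6.7]
width: 0.0278
```

Emit:
play_rows(
  targets=[
    [[0,0,0,0],[0,0,0,0],[0,0,0,0]],
  ],
  grip=115,
)

```text
t: 17.18
eef_pos: [0.6267, 0.0031, 0.1959]
ee_rot: [3.142, 0.001, -3.042]
force: [-0.1, -0.3, 0.3]
width: 0.0472
```

Emit:
play_rows(
  targets=[
    [[0,0,-0.02,0],[0,0,-0.06,0],[0,0,-0.08,0],[0,0,-0.08,0]],
  ],
)

```text
t: 17.68
eef_pos: [0.6271, 0.0032, 0.2778]
ee_rot: [3.141, 0.004, -3.042]
force: [-1.1, -0.9, -0.2]
width: 0.0478
```

```bash
python3 go.py .3845 -.3 .12 7
```

```text
t 17.675 shift [ 0.2715 -0.2777 -0.0024] turn -1.3 z [0.6271 0.0032 0.2778] w 0.0478 F [-1.1 -0.9 -0.2] q [ 0.32  0.38 -0.26  0.   -0.92 -1.79]
```

Emit:
play_rows(
  targets=[
    [[0.027,-0.028,0,-0.5],[0.065,-0.067,0,-1],[0.105,-0.108,0,-1.3],[0.146,-0.149,0,-1.3],[0.187,-0.191,0,-1.3]],
  ],
  grip=60,
)

```text
t: 18.3
eef_pos: [0.4578, -0.2065, 0.275]
ee_rot: [3.141, -0.001, -3.019]
force: [1.1, -0.6, 0.1]
width: 0.0668
```

Emit:
play_rows(
  targets=[
    [[0.04,-0.041,0,0],[0.07,-0.073,0,0],[0.084,-0.087,0,0],[0.084,-0.087,0,0],[0.084,-0.087,0,0]],
  ],
)

```text
t: 18.92
eef_pos: [0.3867, -0.3018, 0.2753]
ee_rot: [3.141, -0.0, -3.02]
force: [-0.1, 0.4, -0.5]
width: 0.067
```

```bash
python3 - <<'E'
from h import *
a,d=cams.grab_frame("wrist"); b=cams.grab_frame("scene")[0]
cv2.imwrite("pics/p4.png",np.hstack([cv2.resize(a,(400,300)),cv2.resize(b[220:420,200:467],(400,300))])[:,:,::-1])
E
python3 go.py .3845 -.3 .0225 7
```

```text
t 19.025 shift [0.0023 0.0018 0.0939] turn 0.0 z [ 0.3871 -0.3015  0.2754] w 0.0672 F [-0.   1.1  0.3] q [-0.26  0.19 -0.56 -0.   -0.83 -1.19]
```

View pics/p4.png

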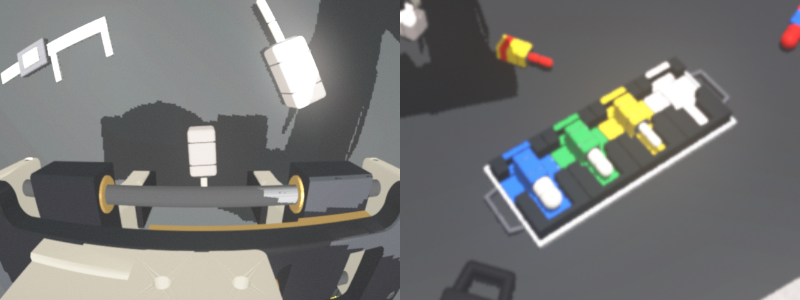

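Yellow is seated too. The small white handle (202,150) is centred, and the large white one is outside the finger path.

Emit:
play_rows(
  targets=[
    [[0.002,0.002,0.045,0],[0.002,0.002,0.08,0],[0.002,0.002,0.093,0],[0.002,0.002,0.093,0]],
  ],
)

```text
t: 19.52
eef_pos: [0.3847, -0.3, 0.1823]
ee_rot: [3.141, -0.002, -3.019]
force: [1.7, 0.2, 1.3]
width: 0.0667
```

Emit:
play_rows(
  targets=[
    [[0,0,0,0],[0,0,0,0],[0,0,0,0],[0,0,0,0],[0,0,0,0]],
  ],
  grip=220,
)

```text
t: 20.15
eef_pos: [0.3845, -0.3003, 0.183]
ee_rot: [-3.141, 0.0, -3.02]
force: [-0.1, 1.5, 3.5]
width: 0.0283
```

Emit:
play_rows(
  targets=[
    [[0,0,-0.03,0],[0,0,-0.08,0],[0,0,-0.09,0],[0,0,-0.09,0]],
  ],
)

```text
t: 20.65
eef_pos: [0.3842, -0.3002, 0.2729]
ee_rot: [-3.141, 0.001, -3.02]
force: [-0.1, 0.8, -2.4]
width: 0.0283
```

```bash
python3 go.py .6185 .084 .1125 5.7
```

```text
t 20.65 shift [-0.2791  0.3529  0.0017] turn 1.3 z [ 0.3842 -0.3002  0.2729] w 0.0283 F [-0.1  0.8 -2.4] q [-0.26  0.18 -0.57 -0.   -0.82 -1.19]
```

Emit:
play_rows(
  targets=[
    [[-0.02,0.025,0,0.5],[-0.053,0.067,0,1],[-0.09,0.114,0,1.3],[-0.127,0.16,0,1.3],[-0.164,0.207,0,1.3]],
  ],
)

```text
t: 21.28
eef_pos: [0.5221, -0.0731, 0.2707]
ee_rot: [-3.142, -0.003, -3.043]
force: [0.9, -1.9, -1.3]
width: 0.0282
```

Emit:
play_rows(
  targets=[
    [[-0.035,0.044,0,0],[-0.067,0.086,0,0],[-0.094,0.12,0,0],[-0.112,0.143,0,0],[-0.112,0.143,0,0]],
  ],
)

```text
t: 21.9
eef_pos: [0.6196, 0.0802, 0.2698]
ee_rot: [-3.141, -0.003, -3.041]
force: [-0.2, -0.3, -1.8]
width: 0.0285
```

Emit:
play_rows(
  targets=[
    [[0,0,0,0],[0,0,0,0]],
  ],
)

```text
t: 22.15
eef_pos: [0.6187, 0.0777, 0.2719]
ee_rot: [-3.141, -0.001, -3.043]
force: [-0.1, 0.6, -1.0]
width: 0.0281
```

```bash
python3 go.py .6185 .084 .036 5.7
```

```text
t 22.15 shift [-0.0005  0.0063  0.0769] turn -0.1 z [0.6187 0.0777 0.2719] w 0.0281 F [-0.1  0.6 -1. ] q [ 0.44  0.39 -0.27 -0.   -0.91 -1.91]
```

Emit:
play_rows(
  targets=[
    [[0,0.006,0.02,0],[0,0.006,0.05,0],[0,0.006,0.068,0],[0,0.006,0.076,0],[0,0.006,0.077,0]],
  ],
)

```text
t: 22.78
eef_pos: [0.619, 0.0843, 0.1961]
ee_rot: [-3.141, 0.0, -3.042]
force: [-3.0, -1.6, 7.0]
width: 0.0276
```

Emit:
play_rows(
  targets=[
    [[0,0,0,0],[0,0,0,0],[0,0,0,0]],
  ],
  grip=115,
)

```text
t: 23.15
eef_pos: [0.6188, 0.0846, 0.196]
ee_rot: [3.141, 0.001, -3.042]
force: [-0.0, -0.3, -0.2]
width: 0.0475
```

Emit:
play_rows(
  targets=[
    [[0,0,-0.02,0],[0,0,-0.06,0],[0,0,-0.1,0],[0.12,0.02,-0.14,0],[0.15,0.02,-0.15,0]],
  ],
)

```text
t: 23.78
eef_pos: [0.499, 0.0892, 0.3353]
ee_rot: [3.141, 0.0, -3.043]
force: [-0.5, 1.9, 1.1]
width: 0.0486
```

Emit:
play_rows(
  targets=[
    [[0,0,0,0],[0,0,0,0],[0,0,0,0]],
  ],
)

```text
t: 24.15
eef_pos: [0.5008, 0.0893, 0.3344]
ee_rot: [-3.141, -0.0, -3.043]
force: [0.4, -0.0, 0.7]
width: 0.0478
```

Run:
```python
from h import *
p,d=cams.grab_frame("scene"); s,ds=cams.grab_frame("side")
W=deproj("scene",d); t=.10
for k,(x,y) in dict(w=(618.5,84),y=(627,2.5),g=(635,-79),b=(643,-161)).items():
    q=W-[x/1000,y/1000,0]; a=q[...,0]*np.cos(t)+q[...,1]*np.sin(t); b=-q[...,0]*np.sin(t)+q[...,1]*np.cos(t)
    m=(d>0)&(abs(a)<.035)&(abs(b)<.024)&(W[...,2]>.033)&(W[...,2]<.06)
    print(k,m.sum(),"z",np.percentile(W[m][:,2],[10,50,90]).round(4) if m.any() else "", "a",np.percentile(a[m],[3,97]).round(3),"b",np.percentile(b[m],[3,97]).round(3))
cv2.imwrite("pics/p5.png",np.hstack([cv2.resize(p[220:420,230:430],(400,400)),cv2.resize(s[170:290,180:300],(400,400))])[:,:,::-1])
cv2.imwrite("pics/p6.png",p[:,:,::-1])
```

```text
w 271 z [0.0361 0.0406 0.0429] a [-0.022  0.027] b [-0.014  0.012]
y 304 z [0.036  0.0402 0.0427] a [-0.022  0.028] b [-0.013  0.014]
g 334 z [0.0365 0.0407 0.0429] a [-0.023  0.031] b [-0.013  0.013]
b 377 z [0.0368 0.0403 0.0428] a [-0.022  0.033] b [-0.014  0.012]
```

View pics/p5.png

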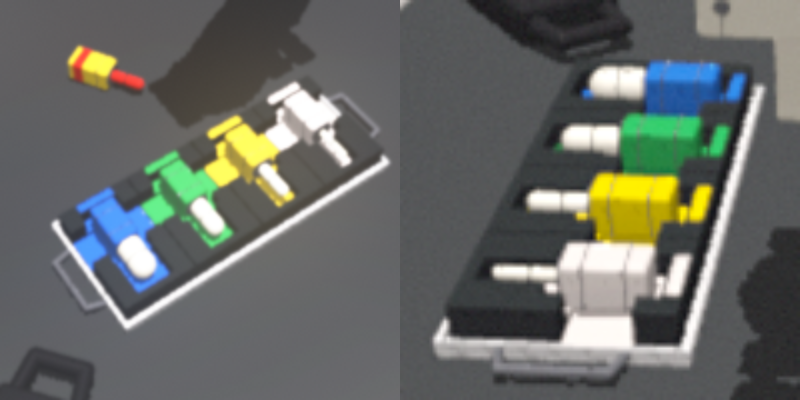

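View pics/p6.png

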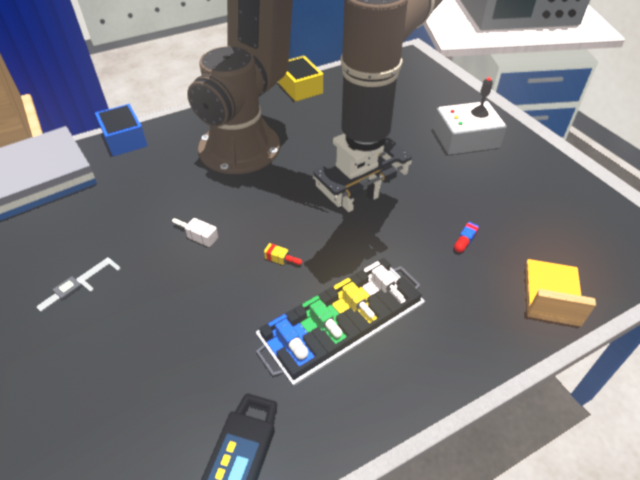

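All four probes lie flat in their own inserts. Handle tops are at about 41 mm (expected about 40.5), centred within a few mm. The rejects and look-alikes haven't moved, and the gripper is clear.

```bash
python3 -c "
from station import job_done
print(job_done())"
```

```text
the job is handed in; nothing more can be done
None
```

All four good probes (7, 12, 18 and 25 mm) are in the inserts of their own colour, and the job is handed in at about 24 s of robot time.

- **Seating:** in the last depth check the handle tops measured about 41 mm, against an expected 40.5 mm. All four sat within a few mm of centre, and both pictures show each nose in its rod channel.
- **Left alone:** I never touched the two red-banded probes, the purple look-alike or the larger white one. The last scene picture shows both red-banded probes and the large white one where they were. I didn't check the purple one again at the end, because it is outside that picture.
- **Forces:** readings stayed at about 8 N or less throughout, and the arm ended clear of everything.
- **Failures:** no check failed. The only disagreement was a 2–6 mm spread between cameras on the insert positions, within the 8 mm play of the pockets.

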